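Tug-test the blue snap-in post

ROBOT

A 6-joint arm with a two-finger parallel gripper is mounted at the origin on a cart in front of the work surface, level with it; the furniture and walls round the work are solid. World frame = base frame: x ahead of the robot, y to its left, z up, the work surface at z = 0. Lengths are in m, angles in rad, forces in N, time in s.
With the tool pointing down it reaches from about 0.3 to 0.775 m from the base axis. Payload 14.6 kg.
Tool frame: the origin (TCP) lies at the very end of the fingers, on their centre line; the grasp point (between the pads) lies 19 mm behind it; z points along the fingers, y is the direction in which the jaws open and shut (so a half turn about z gives the same grasp; the last joint's range is limited). The gripper opens to 85 mm and grips with 20 to 120 N. Pads are 22 mm wide; open, the fingers measure 114 mm over their backs; the gripper's body (76 mm by 85 mm) begins 54 mm behind the grasp point. The pads swing forward as they close: fully open they stand 13 mm farther back than shut.
Start: joints at [-1.273, 0.3, 1.521, -0, 1.321, -0.067], TCP at [0.196, -0.514, 0.231] pointing down, gripper open.
Joint ranges: [-3.03, 3.03], [-0.79, 2.21], [0.23, 2.52], [-1.04, 4.18], [0, 3.07], [-2.55, 2.55]. Speed limits (rad/s): [2.22, 2.22, 2.57, 3.14, 3.14, 3.14].

INTERFACE

Orientations are given as [roll, pitch, yaw] about the fixed x, y, z axes, in that order (R = Rz(yaw) Ry(pitch) Rx(roll)).
In Python, from cell import * gives the robot as it stands.
- The arm moves only by the tool play_rows, never from a script. Its argument "commands" is a list that holds one entry, the list of rows, each a list of 5 numbers: the gripper command: -1 is fully open, 1 is shut, values between are in proportion, then the shift along the tool's x, y, z in mm, then the turn about the tool's z in rad. In form: [[[jaw, x, y, z, turn], ...]]. A call has 1 to 8 rows; each row is the pose to reach, as a shift and turn from the pose commanded when the call began, along the tool's axes at that moment; what a row does not reach only later rows make up. A row lasts 1/10 s, in which the tool goes at most 50 mm and 8.59 degrees, less where a joint would pass 70% of its speed; a pose out of reach is approached as far as the arm can. A call with a gripper value outside its range is refused whole. The fingers move at their own pace and stop on an object; the grip force is fixed at half the most. Time passes only in rows, so rows that repeat a pose let the fingers close. It gives the time, the measured TCP pose, the force and the opening at its end, in the units of the state.
- get_state(): the state, without advancing time (a new reading comes with each control period).
- grab_frame(name): name is "side" or "top"; returns a dict with "image" (480x640x3 uint8, red, green, blue), "vertical_fov" (degrees; the focal length in pixels is half the picture's height over the tangent of half this angle, whatever the lens; pixels are square), "cx", "cy" (the principal point, pixels), "pose" (4x4, takes a point from camera to world coordinates). Camera axes: x right, y down, z forward; pixel columns grow to the right and rows downward; lengths in m; the calibration is good to about 2 mm. A picture is of the moment at which its call begins. There is no depth.
- job_done(): hands the job in, once; it reports no verdict.
The state is a dict: "clock": time; "q": joint angles; "qvel": joint speeds; "joint_torque": joint torques, N m; "eef_pos": TCP position; "eef_rot": TCP orientation; "wrist_force": force on the tool from outside, world axes, zero at the start; "torque": the same for the moment, N m; "grip_width": opening from 0.0 (shut) to 1.0 (fully open).
Only numpy, scipy, OpenCV 4.12 (cv2) and the standard library are available. Lean on these libraries where they do the work, as an engineer would, in place of code of your own. Each camera call takes 0.05 s, during which the arm holds its last target.

TASK

Check that the blue snap-in post holds in its sample plate: grip the post, pull it straight up until the red pointer of its stand is in the green band of the scale (20 mm up is the middle), and hold it there for a good second. Then ease it back down to rest without letting it snap back, and let go. Never pull into the red zone, and do not pull the orange post on the other stand.

Things in the scene. Friction and masses are not known exactly. Their poses are not given: they have to be found in the camera images.
- blue_post: upright ribbed blue plastic post, round, 16 mm diameter, 45 mm tall, snapped into a black sample plate clamped on the sprung table (74 mm in x, 84 mm in y) of a grey stand fixed to the bench. Origin: centre of the post's foot, on the sample plate, 78 mm above the bench at rest; z up the post, x to the stand's rear, y to its left. Table screws stand 2 mm above the origin. Stands swap places.
- blue_gauge (a joint): upward slide of the blue post's sprung table, m; 0 at rest on its lower stop, grows as the post is pulled up; a red pointer shows it on the scale. Green band 0.014 to 0.026, red from 0.032, hard stop 0.038. Pull needed: about 2.7 N of weight plus 400 N/m, so about 10.7 N at 0.020. The spring pulls the table back down.
- orange_post: the same post in orange on an identical stand, not to be tested; origin and axes alike. On both stands the only other tall part is a 30 mm wide scale plate facing front, 50 mm behind and 36 mm left of the post, top 43 mm above the resting origin: white, green, white, red going up. Housing 96 x 96 mm, base plate 120 x 110 mm.
- orange_gauge (a joint): the same slide for the orange post's table, m, 0 at rest; stays at rest.

How it is judged:
By the outcome, as a careful person would: the job done as asked, in the order asked, and still so for the second after the job is handed in, with the robot touching nothing.
It also fails if it takes over 34 s, if anything falls off the work surface, if the arm or the gripper's body presses on something with over 40 N, if the wrist force passes 120 N, or if a joint passes its speed limit or range.

## Working session

There is one attempt and no reset: what is moved stays moved. The work goes in short steps, Python scripts to look and compute and a tool call to move; the robot and the scene stay as the last step left them, time stands still between calls to the robot, and variables do not carry over. Pictures are saved under pics/ and viewed, and the job is handed in when it is done.

Besides the shell and the picture viewer there is one more tool, called after ">>>" as name(argument=value, ...), one argument or row to a line, values as JSON. play_rows: Moves the arm, as the interface text tells. Its arguments: {"type":"object","properties":{"commands":{"type":"array"}},"required":["commands"]}

```bash
mkdir -p pics
cat > h.py <<'E'
from cell import *
import numpy as np, cv2
def snap(n,f):
    d=grab_frame(n); cv2.imwrite(f,d["image"][:,:,::-1].copy()); np.savez(f[:-4]+'.npz',**{k:d[k] for k in d}); return d
E
python3 - <<'E'
from h import *
s=get_state(); print(s)
for n in("top","side"):
    d=snap(n,f"pics/{n}0.png"); print(n,d["vertical_fov"],d["cx"],d["cy"],d["pose"])
E
```

```text
{'clock': 0.0, 'q': array([-1.27260315e+00,  3.00454496e-01,  1.52158570e+00, -3.10299525e-06,
        1.32068457e+00, -6.65874208e-02]), 'qvel': array([-0.00047631,  0.00078806,  0.00028562, -0.0006276 ,  0.00131017,
        0.0002768 ]), 'joint_torque': array([ 2.96711978e-04, -5.43501341e+01, -3.61796129e+01, -3.38609857e-05,
        3.92479298e-03,  2.25254473e-05]), 'eef_pos': array([ 0.19614424, -0.51358816,  0.23072846]), 'eef_rot': array([-3.14046286e+00, -7.23294310e-05,  3.64781328e-01]), 'wrist_force': array([ 0.05464772, -0.47685871, -0.62201276]), 'torque': array([-0.02369689,  0.05388769,  0.01976748]), 'grip_width': 1.0010340178772574}
top 48.27136883580259 323.22548803541946 229.4553161347228 [[-0.02458785 -0.99729026  0.06933671  0.44600926]
 [-0.99968808  0.02483228  0.00266527 -0.03286795]
 [-0.00437984 -0.06924955 -0.99758975  0.96661006]
 [ 0.          0.          0.          1.        ]]
side 51.22399239509995 320.82572533827556 243.6588460528935 [[ 0.99617527 -0.04748605  0.07334779  0.42434577]
 [-0.08649952 -0.65463903  0.75097642 -0.66311806]
 [ 0.01235542 -0.75444869 -0.65624273  0.66217364]
 [ 0.          0.          0.          1.        ]]
```

View pics/top0.png

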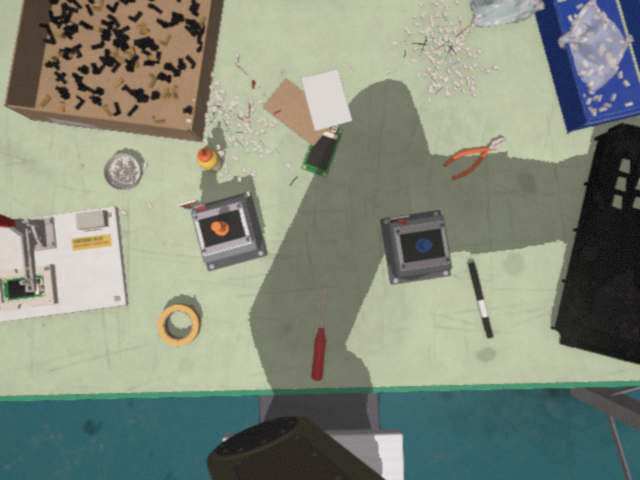

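View pics/side0.png

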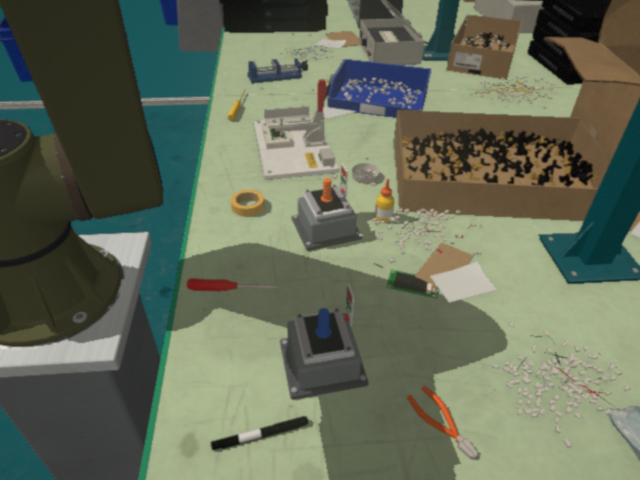

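Run:
```python
import cv2,numpy as np
a=cv2.imread('pics/top0.png')[195:295,365:475]
b=cv2.imread('pics/side0.png')[275:405,265:385]
f=lambda i:cv2.resize(i,(400,int(400*i.shape[0]/i.shape[1])),interpolation=cv2.INTER_CUBIC)
a,b=f(a),f(b);h=max(len(a),len(b));p=lambda i:cv2.copyMakeBorder(i,0,h-len(i),0,0,0)
cv2.imwrite('pics/crop0.png',np.hstack([p(a),p(b)]))
```

```text
(no output)
```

View pics/crop0.png

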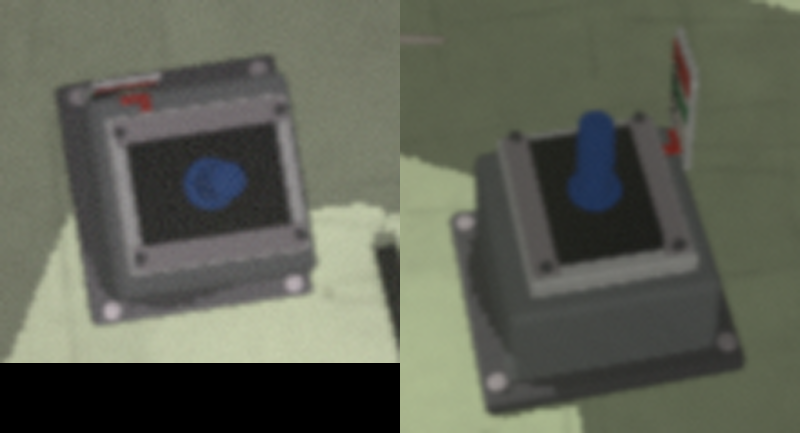

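```bash
cat >> h.py <<'E'
def load(f):
    z=np.load(f); return z
def ray(d,u,v):
    H=d["image"].shape[0]; f=H/2/np.tan(np.radians(float(d["vertical_fov"]))/2)
    P=d["pose"]; r=P[:3,:3]@np.array([(u-d["cx"])/f,(v-d["cy"])/f,1]); return P[:3,3],r
def atz(d,u,v,z):
    o,r=ray(d,u,v); return o+r*(z-o[2])/r[2]
def tri(d1,p1,d2,p2):
    o1,r1=ray(d1,*p1);o2,r2=ray(d2,*p2)
    s=np.linalg.lstsq(np.c_[r1,-r2],o2-o1,rcond=None)[0]
    a,b=o1+r1*s[0],o2+r2*s[1]; return (a+b)/2,np.linalg.norm(a-b)
E
python3 - <<'E'
from h import *
T=load('pics/top0.npz');S=load('pics/side0.npz')
k=400/110; tp=[(122,132),(281,106),(301,234),(140,258)]
tp=[(365+(x+.5)/k-.5,195+(y+.5)/k-.5) for x,y in tp]
k=400/120; sp=[(640,118),(680,244),(546,268),(516,137)]
sp=[(265+(x-400+.5)/k-.5,275+(y+.5)/k-.5) for x,y in sp]
# order top: rearleft, rearright, frontright, frontleft; side: rearleft(far), rearright, frontright, frontleft
A=[];B=[]
for a,b in zip(tp,sp):
    A.append(atz(T,*a,.080));B.append(atz(S,*b,.080)); print(A[-1],B[-1],tri(T,a,S,b))
for C in(A,B):
    C=np.array(C); c=C.mean(0); x=(C[0]+C[1]-C[2]-C[3]);y=(C[0]+C[3]-C[1]-C[2])
    print(c,np.arctan2(x[1],x[0]),np.arctan2(-y[0],y[1]),np.linalg.norm(x)/2,np.linalg.norm(y)/2)
sc=lambda x,y:(265+(x-400+.5)/(400/120)-.5,275+(y+.5)/(400/120)-.5)
print('side foot',atz(S,*sc(594,188),.078+.003),'side top',atz(S,*sc(596,116),.123))
tc=lambda x,y:(365+(x+.5)/(400/110)-.5,195+(y+.5)/(400/110)-.5)
print('top: foot c',atz(T,*tc(210,183),.08),'top right end',atz(T,*tc(226,181),.123))
E
```

```text
[ 0.50207625 -0.15468258  0.08      ] [ 0.50023652 -0.15370189  0.08      ] (array([ 0.50107206, -0.15448772,  0.08089484]), np.float64(0.0018956398300351942))
[ 0.5121534  -0.22755757  0.08      ] [ 0.50948251 -0.22612492  0.08      ] (array([ 0.51067486, -0.22713571,  0.08133626]), np.float64(0.0027578440560185563))
[ 0.45366    -0.23430071  0.08      ] [ 0.45129165 -0.23414559  0.08      ] (array([ 0.45247413, -0.23423247,  0.08007584]), np.float64(0.002372236692825117))
[ 0.44458952 -0.16088062  0.08      ] [ 0.44258309 -0.16081004  0.08      ] (array([ 0.44358625, -0.16084633,  0.08000718]), np.float64(0.0020076476603681603))
[ 0.47811979 -0.19435537  0.08      ] 0.11112136775844844 0.13014381543382741 0.05834994877859123 0.07377140614358182
[ 0.47589844 -0.19369561  0.08      ] 0.12986121099210504 0.12256255651144027 0.058413998160651535 0.07343011953019761
side foot [ 0.47530664 -0.19371862  0.081     ] side top [ 0.47597682 -0.18877863  0.123     ]
top: foot c [ 0.47783627 -0.19389004  0.08      ] top right end [ 0.47698698 -0.19303266  0.123     ]
```

The blue post is at about (0.477, -0.194) and the stand yaw is about 0.123. The two cameras agree to 2 mm, and the spacing fits the stand. The black crate on the right may be tall, so I'll go around it: first to about (0.22, -0.30).

>>> play_rows(
  commands=[
    [[-1,15,-29,0,0.04],[-1,30,-58,0,0.08],[-1,45,-87,0,0.12],[-1,60,-116,0,0.16],[-1,74,-143,0,0.2],[-1,88,-170,0,0.242],[-1,99,-191,0,0.242],[-1,99,-191,0,0.242]],
  ],
)

```text
clock: 0.9
eef_pos: [0.2207, -0.2982, 0.2313]
eef_rot: [3.142, -0.0, 0.124]
wrist_force: [-0.3, -0.4, 0.5]
grip_width: 1.0
```

```bash
cat > go.py <<'E'
from h import *
import sys
from scipy.spatial.transform import Rotation as R
s=get_state(); p=s["eef_pos"]; M=R.from_euler('xyz',s["eef_rot"]).as_matrix()
t=np.array([float(v) for v in sys.argv[1:4]])
print(s["clock"],p,s["eef_rot"],s["wrist_force"],s["grip_width"]); print('shift mm',(M.T@(t-p)*1000).round(1),'turn',s["eef_rot"][2]-.123)
E
python3 go.py .477 -.194 .2
```

```text
0.9 [ 0.2207136  -0.29819623  0.23134157] [ 3.14154161e+00 -2.56637549e-04  1.24363276e-01] [-0.29325673 -0.41430753  0.47767328] 1.0001244572077368
shift mm [267.2 -71.6  31.4] turn 0.0013632762748116978
```

>>> play_rows(
  commands=[
    [[-1,40,-11,0,0],[-1,80,-21,0,0],[-1,120,-32,0,0],[-1,160,-43,0,0],[-1,200,-54,8,0],[-1,235,-63,16,0],[-1,258,-69,25,0],[-1,267,-71.6,31.4,0]],
  ],
)

```text
clock: 1.7
eef_pos: [0.4781, -0.1958, 0.1986]
eef_rot: [-3.141, 0.001, 0.124]
wrist_force: [-0.3, 0.9, 0.3]
grip_width: 0.996
```

>>> play_rows(
  commands=[
    [[-1,0,0,0,0],[-1,0,0,0,0]],
  ],
)

```text
clock: 1.9
eef_pos: [0.4761, -0.1969, 0.1999]
eef_rot: [-3.141, 0.0, 0.122]
wrist_force: [-0.1, -0.6, 0.3]
grip_width: 0.997
```

```bash
python3 go.py .477 -.194 .09
python3 - <<'E'
from h import *
snap("top","pics/top1.png");snap("side","pics/side1.png")
a=cv2.imread('pics/top1.png')[120:360,300:540];b=cv2.imread('pics/side1.png')[180:420,200:440]
cv2.imwrite('pics/c1.png',cv2.resize(np.hstack([a,b]),(800,400),interpolation=2))
E
```

```text
1.9 [ 0.47613326 -0.1968956   0.19991073] [-3.14147262e+00  3.93180233e-04  1.22340539e-01] [-0.08196545 -0.60955664  0.27162887] 0.9969518962410117
shift mm [  1.3  -2.8 109.9] turn -0.0006594606220693411
```

View pics/c1.png

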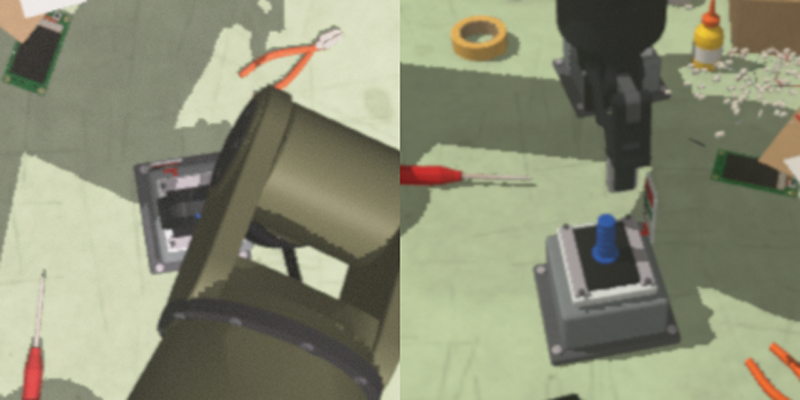

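The stand is below the gripper, jaws open along its y axis, and the scale plate (about 648,205 in the crop) is clear of it. Next I'll check the remaining offset.

>>> play_rows(
  commands=[
    [[-1,1,-2.8,20,0],[-1,1,-2.8,40,0],[-1,1,-2.8,50,0],[-1,1,-2.8,50,0]],
  ],
)

```text
clock: 2.4
eef_pos: [0.4767, -0.1936, 0.1493]
eef_rot: [-3.141, 0.001, 0.122]
wrist_force: [0.3, -0.2, 0.1]
grip_width: 0.995
```

```bash
python3 go.py .477 -.194 .09
python3 - <<'E'
from h import *
d=snap("side","pics/side2.png")
b=d["image"][200:380,240:420,::-1]
cv2.imwrite('pics/c2.png',cv2.resize(b,(600,600),interpolation=2))
E
python3 go.py .477 -.194 .09
```

```text
2.4 [ 0.47673245 -0.19360547  0.14932336] [-3.14084247e+00  1.22974409e-03  1.22126479e-01] [ 0.30178342 -0.15637971  0.09071319] 0.99458198822817
shift mm [ 0.3  0.5 59.3] turn -0.0008735205104841715
2.45 [ 0.47721208 -0.19374213  0.15027132] [-3.14157579e+00  3.53263976e-05  1.22181951e-01] [0.07597065 1.15390444 0.46091148] 1.0020863601013885
shift mm [-0.2  0.2 60.3] turn -0.0008180485344992938
```

View pics/c2.png

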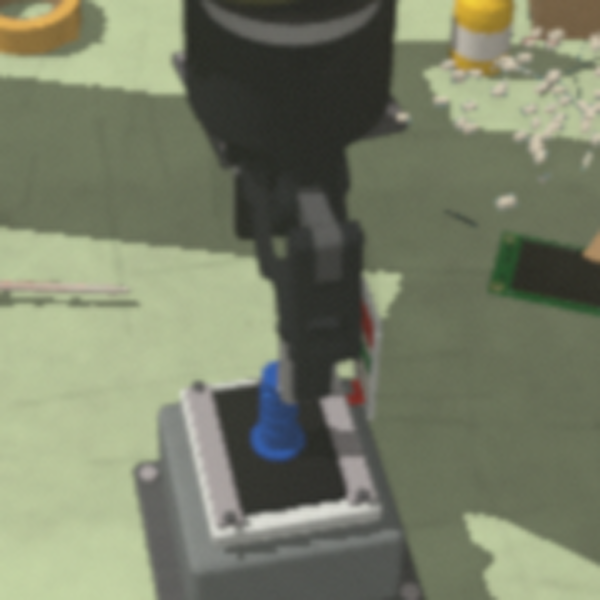

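Run:
```python
from h import *
d=load('pics/side2.npz');P=np.linalg.inv(d["pose"]);f=240/np.tan(np.radians(float(d["vertical_fov"]))/2)
c,s=np.cos(.123),np.sin(.123)
def pr(p):
    q=P[:3,:3]@p+P[:3,3]; return [((q[0]/q[2]*f+d["cx"]-240)*600/180).round(),((q[1]/q[2]*f+d["cy"]-200)*600/180).round()]
for off in(-.0425,-.057):
  for xx in (-.011,.011):
    print(off,xx,pr(np.array([.477-s*off+c*xx,-.194+c*off+s*xx,.163])))
print(pr(np.array([.477,-.194,.123])),pr(np.array([.477,-.194,.08])))
```

```text
-0.0425 -0.011 [np.float64(279.0), np.float64(391.0)]
-0.0425 0.011 [np.float64(334.0), np.float64(383.0)]
-0.057 -0.011 [np.float64(287.0), np.float64(420.0)]
-0.057 0.011 [np.float64(343.0), np.float64(411.0)]
[np.float64(282.0), np.float64(374.0)] [np.float64(280.0), np.float64(439.0)]
```

The projected fingertips and post match the picture. I'll go down and close.

>>> play_rows(
  commands=[
    [[-1,-0.5,0,15,0],[-1,-0.5,0,30,0],[-1,-0.5,0,45,0],[-1,-0.5,0,54,0],[-1,-0.5,0,59,0],[-1,-0.5,0,59,0],[-1,-0.5,0,59,0]],
  ],
)

```text
clock: 3.15
eef_pos: [0.4772, -0.1936, 0.0916]
eef_rot: [3.141, -0.001, 0.123]
wrist_force: [0.4, 0.0, 1.4]
grip_width: 0.994
```

>>> play_rows(
  commands=[
    [[-0.5,0,0,0,0],[0,0,0,0,0],[0.3,0,0,0,0],[0.45,0,0,0,0],[0.55,0,0,0,0],[0.65,0,0,0,0],[0.75,0,0,0,0],[0.85,0,0,0,0]],
  ],
)

```text
clock: 3.95
eef_pos: [0.4769, -0.1927, 0.0911]
eef_rot: [-3.14, 0.0, 0.123]
wrist_force: [-1.6, 6.2, 5.3]
grip_width: 0.173
```

>>> play_rows(
  commands=[
    [[1,0,0,0,0],[1,0,0,0,0],[1,0,0,0,0],[1,0,0,0,0]],
  ],
)

```text
clock: 4.35
eef_pos: [0.4768, -0.1927, 0.0911]
eef_rot: [-3.14, 0.0, 0.123]
wrist_force: [-2.3, 6.6, 5.8]
grip_width: 0.171
```

Run:
```python
from h import *
d=snap("side","pics/side3.png")
print(get_state())
b=d["image"][200:380,240:420,::-1]
cv2.imwrite('pics/c3.png',cv2.resize(b,(600,600),interpolation=2))
```

```text
{'clock': 4.4, 'q': array([-4.55767484e-01,  3.87360832e-01,  1.75952839e+00,  1.05592057e-03,
        9.95606599e-01,  9.91534143e-01]), 'qvel': array([-6.07248658e-06, -3.25942512e-04, -1.23154726e-03, -5.42728551e-04,
        4.51263724e-04, -1.58054677e-03]), 'joint_torque': array([-2.86433123e+00, -5.11324096e+01, -3.07925534e+01, -1.01878345e+00,
       -1.14851497e+00, -1.64360652e-02]), 'eef_pos': array([ 0.47684953, -0.1927438 ,  0.0910959 ]), 'eef_rot': array([-3.14035708e+00,  2.71316746e-04,  1.22920052e-01]), 'wrist_force': array([-2.32643195,  6.83473657,  6.02502527]), 'torque': array([ 1.1348966 ,  0.32875968, -0.05134391]), 'grip_width': 0.1660960122083912}
```

View pics/c3.png

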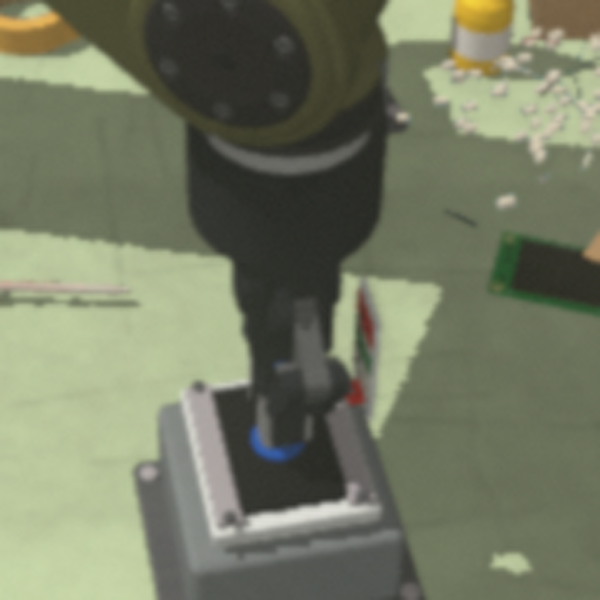

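The jaws closed on the post (opening 0.17, about 14 mm). The pointer is still at rest, red at about (356,390) in the crop. I'll relieve the 1 mm side bias and pull up slowly.

>>> play_rows(
  commands=[
    [[1,0,-1,0,0],[1,0,-1,-2,0],[1,0,-1,-4,0],[1,0,-1,-6,0],[1,0,-1,-8,0],[1,0,-1,-10,0],[1,0,-1,-10,0]],
  ],
)

```text
clock: 5.1
eef_pos: [0.4768, -0.1926, 0.101]
eef_rot: [3.141, -0.0, 0.123]
wrist_force: [3.0, -4.6, -6.6]
grip_width: 0.169
```

Run:
```python
from h import *
d=snap("side","pics/side4.png")
b=d["image"][270:340,320:370,::-1]; c=load('pics/side3.npz')["image"][270:340,320:370,::-1]
cv2.imwrite('pics/c4.png',cv2.resize(np.hstack([c,b]),(800,560),interpolation=2))
```

```text
(no output)
```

View pics/c4.png

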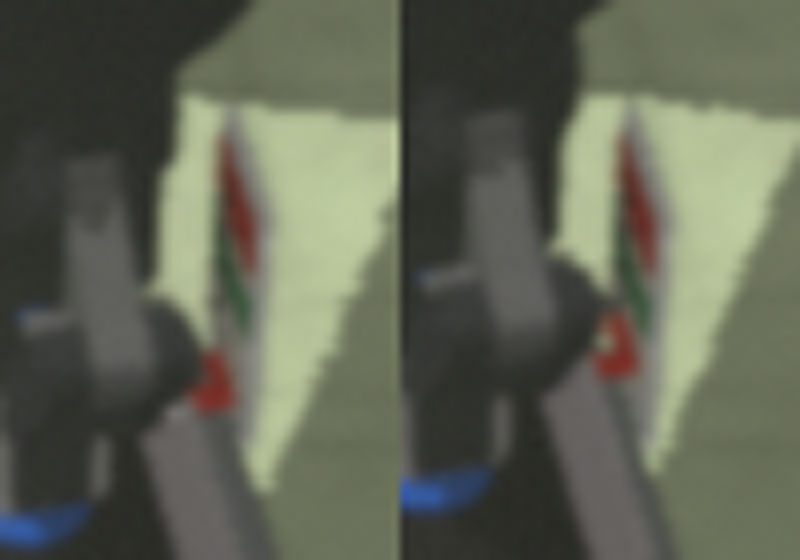

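The table follows the post: the red pointer rose from about y=380 to 345 in the crop, and the 6.6 N pull matches 10 mm. I'll go on to 20 mm and hold.

>>> play_rows(
  commands=[
    [[1,0,0.4,-1.5,0],[1,0,0.4,-3,0],[1,0,0.4,-4.5,0],[1,0,0.4,-6,0],[1,0,0.4,-7.5,0],[1,0,0.4,-9,0],[1,0,0.4,-10,0],[1,0,0.4,-10,0]],
  ],
)

```text
clock: 5.95
eef_pos: [0.4768, -0.1927, 0.1109]
eef_rot: [-3.141, 0.0, 0.123]
wrist_force: [5.0, 1.0, -10.7]
grip_width: 0.171
```

Run:
```python
from h import *
d=snap("side","pics/side5.png")
b=d["image"][270:340,320:370,::-1]; c=load('pics/side3.npz')["image"][270:340,320:370,::-1]
cv2.imwrite('pics/c5.png',cv2.resize(np.hstack([c,b]),(800,560),interpolation=2))
s=get_state();print(s["eef_pos"],s["wrist_force"])
```

```text
[ 0.47679106 -0.19267128  0.11077484] [  4.04887411   0.85489688 -10.1566499 ]
```

View pics/c5.png

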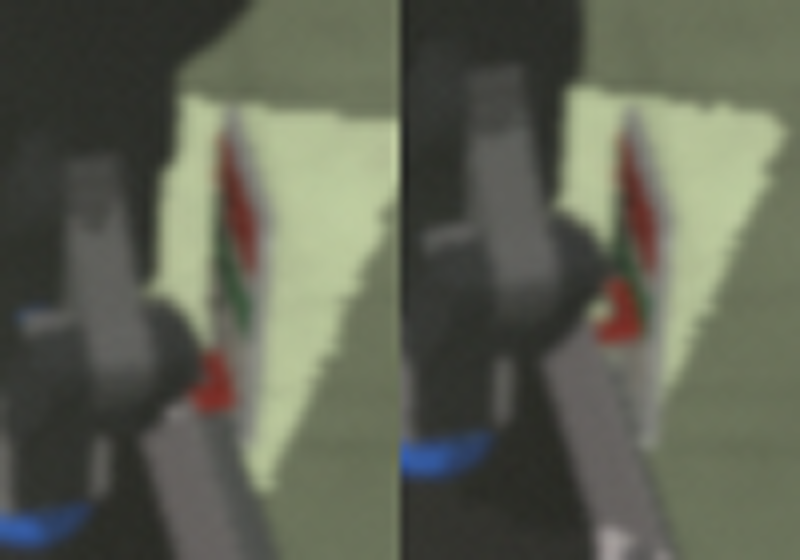

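The pointer has risen about 70 px, twice the shift at 10 mm, and the force is 10.7 N, so the gauge is at 20 mm. I'll hold here.

>>> play_rows(
  commands=[
    [[1,0,0,0,0],[1,0,0,0,0],[1,0,0,0,0],[1,0,0,0,0],[1,0,0,0,0],[1,0,0,0,0],[1,0,0,0,0],[1,0,0,0,0]],
  ],
)

```text
clock: 6.8
eef_pos: [0.4768, -0.1927, 0.1108]
eef_rot: [-3.141, 0.0, 0.123]
wrist_force: [3.8, 3.2, -10.3]
grip_width: 0.164
```

>>> play_rows(
  commands=[
    [[1,0,0,0,0],[1,0,0,0,0],[1,0,0,0,0],[1,0,0,0,0],[1,0,0,0,0],[1,0,0,0,0],[1,0,0,0,0],[1,0,0,0,0]],
  ],
)

```text
clock: 7.6
eef_pos: [0.4768, -0.1927, 0.1108]
eef_rot: [-3.141, 0.0, 0.123]
wrist_force: [4.4, 3.0, -10.2]
grip_width: 0.168
```

>>> play_rows(
  commands=[
    [[1,0,0,1.5,0],[1,0,0,3,0],[1,0,0,4.5,0],[1,0,0,6,0],[1,0,0,7.5,0],[1,0,0,9,0],[1,0,0,10.5,0],[1,0,0,12,0]],
  ],
)

```text
clock: 8.4
eef_pos: [0.4768, -0.1927, 0.0989]
eef_rot: [-3.141, 0.0, 0.123]
wrist_force: [2.0, 3.8, -4.7]
grip_width: 0.169
```

>>> play_rows(
  commands=[
    [[1,0,0,1,0],[1,0,0,2,0],[1,0,0,3,0],[1,0,0,4,0],[1,0,0,5,0],[1,0,0,6,0],[1,0,0,7,0],[1,0,0,7,0]],
  ],
)

```text
clock: 9.2
eef_pos: [0.4768, -0.1927, 0.0921]
eef_rot: [-3.141, 0.0, 0.123]
wrist_force: [0.6, 5.3, -3.0]
grip_width: 0.166
```

>>> play_rows(
  commands=[
    [[1,0,0,0.3,0],[1,0,0,0.6,0],[1,0,0,0.9,0],[1,0,0,1.2,0],[1,0,0,1.4,0],[1,0,0,1.4,0]],
  ],
)

```text
clock: 9.8
eef_pos: [0.4768, -0.1927, 0.0911]
eef_rot: [-3.142, -0.0, 0.123]
wrist_force: [-1.5, 5.9, 1.0]
grip_width: 0.163
```

Run:
```python
from h import *
d=snap("side","pics/side6.png")
b=d["image"][270:340,320:370,::-1]; c=load('pics/side3.npz')["image"][270:340,320:370,::-1]
cv2.imwrite('pics/c6.png',cv2.resize(np.hstack([c,b]),(800,560),interpolation=2))
s=get_state();print(s["eef_pos"],s["wrist_force"])
```

```text
[ 0.47684179 -0.19272723  0.09109321] [-1.8708716   6.20337239  0.98794416]
```

View pics/c6.png

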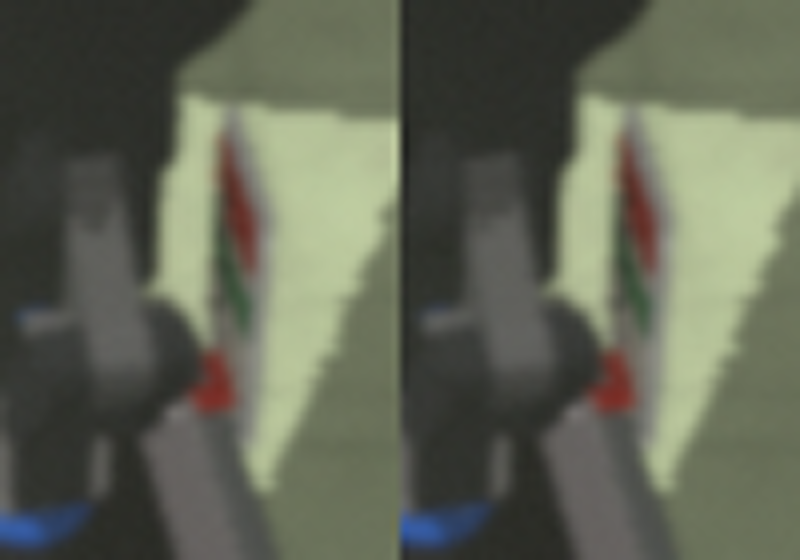

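The table is back at rest: the pointer is exactly where it was before the pull, and the force is now +1 N downward. I'll release, let the jaws open fully, then retreat straight up.

>>> play_rows(
  commands=[
    [[0.4,0,-0.4,0,0],[0,0,-0.4,0,0],[-0.5,0,-0.4,0,0],[-1,0,-0.4,0,0],[-1,0,-0.4,0,0],[-1,0,-0.4,0,0],[-1,0,-0.4,0,0],[-1,0,-0.4,0,0]],
  ],
)

```text
clock: 10.65
eef_pos: [0.4768, -0.1925, 0.0905]
eef_rot: [3.142, -0.0, 0.123]
wrist_force: [0.1, 0.3, -0.8]
grip_width: 1.0
```

>>> play_rows(
  commands=[
    [[-1,0,0,-10,0],[-1,0,0,-25,0],[-1,0,0,-45,0],[-1,0,0,-65,0],[-1,0,0,-85,0],[-1,0,0,-105,0],[-1,0,0,-120,0],[-1,0,0,-120,0]],
  ],
)

```text
clock: 11.45
eef_pos: [0.4775, -0.1928, 0.213]
eef_rot: [3.139, -0.003, 0.123]
wrist_force: [0.8, 0.0, -0.7]
grip_width: 1.004
```

Run:
```python
from h import *
d=snap("side","pics/side7.png")
b=d["image"][270:340,300:370,::-1]; c=load('pics/side0.npz')["image"][270:340,300:370,::-1]
cv2.imwrite('pics/c7.png',cv2.resize(np.hstack([c,b]),(800,400),interpolation=2))
s=get_state();print(s["clock"],s["eef_pos"],s["wrist_force"],s["grip_width"])
```

```text
11.5 [ 0.47701618 -0.19256231  0.21144684] [-0.10512621 -0.29797987  0.3705921 ] 0.9990732765992552
```

View pics/c7.png

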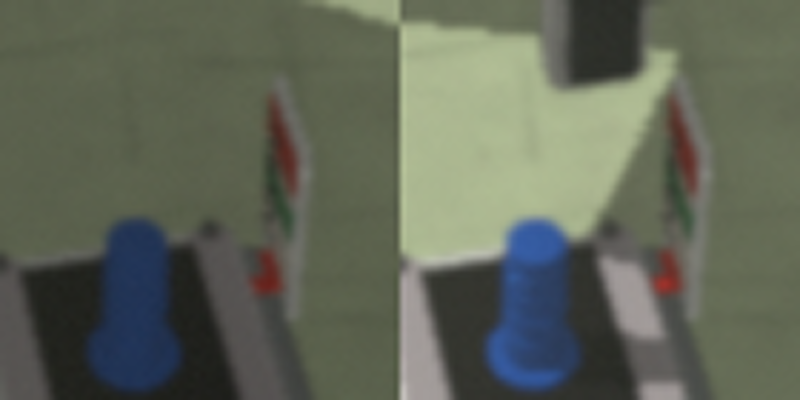

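The post and pointer (crop about 265,272 before and 665,272 after) are in the same place as at the start, and the gripper is clear.

```bash
python3 -c "
from cell import *
print(job_done())"
```

```text
the job is handed in; nothing more can be done
None
```

I pulled the blue post up to about 20 mm, the middle of the green band, and it held. I kept it there for about 1.7 s, eased it back down to rest, let go and backed straight up 120 mm.

- **At the hold:** the wrist force read 10.2–10.7 N, against about 10.7 N expected at 20 mm. The tool had risen 19.7 mm. The pointer's rise in the picture was twice its rise at 10 mm, so the post did not slip in the jaws. From the side camera's angle the pointer looks offset against the scale, so the 20 mm comes from force, tool height and pointer travel, not from reading the scale directly.
- **Easing down:** I lowered it in 0.2–1.5 mm steps until the pull on the wrist was gone. The pointer was then back where it was before the pull.
- **At the end:** the post and pointer look the same as in the first picture, the gripper is clear and the wrist force is about 0. I handed the job in at about 11.5 s.
- **Orange post:** I never approached it. I took no close-up of it after the move.
- **Disagreements:** the two cameras differed by about 2 mm on the post's position. I took a value between them, and the off-centre grip left side forces of up to about 7 N.

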